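Slide the tea tin back into its own bay

ROBOT

A 7-joint arm with a two-finger parallel gripper is mounted at the origin on the work surface. World frame = base frame: x ahead of the robot, y to its left, z up, the work surface at z = 0. Lengths are in m, angles in rad, forces in N, time in s.
With the tool pointing down it reaches from about 0.425 to 0.925 m from the base axis. Payload 6.8 kg.
Tool frame: the origin (TCP) lies at the very end of the fingers, on their centre line; the grasp point (between the pads) lies bot.grip_depth behind it (bot.grip_depth is the distance from the TCP to the grasp point, in m); z points along the fingers, y is the line along which they close (so a half turn about z gives the same grasp; the last joint's range is limited). The gripper opens to 85 mm and grips with 20 to 120 N. Pads are 22 mm wide; open, the fingers measure 114 mm over their backs; the gripper's body (76 mm by 85 mm) begins 54 mm behind the grasp point. The pads swing forward as they close: fully open they stand 13 mm farther back than shut.
Start: joints at [-0.108, 0.477, 0.022, 1.555, -0.011, 1.109, -0.083], TCP at [0.675, 0, 0.231] pointing down, gripper open.
Joint ranges: [-2.96, 2.96], [-0.34, 2.1], [-1.41, 1.46], [0.24, 2.44], [-1.37, 4.51], [0.17, 1.92], [-2.96, 2.96]. Speed limits (rad/s): [2.39, 2.39, 3.14, 3.14, 3.14, 3.14, 3.14].

INTERFACE

Orientations are given as a unit quaternion [w, x, y, z].
In Python, from station import bot gives the robot as it stands.
- The arm moves only by the tool send_rows, never from a script. Its arguments are lists of equal length, an entry for each row: "slide": the shift along the tool's x, y, z in mm, a list of three; "roll": the turn about the tool's z in degrees; "claw": the opening, from 0 (shut) to 1 (fully open). A call has exactly 8 rows; each row is the pose to reach, as a shift and turn from the pose commanded when the call began, along the tool's axes at that moment; what a row does not reach only later rows make up. A row lasts 1/12 s, in which the tool goes at most 41.7 mm and 7.16 degrees, less where a joint would pass 70% of its speed; a pose out of reach is approached as far as the arm can. A call with a gripper value outside its range is refused whole. The fingers move at their own pace and stop on an object; "force" is the grip in N (left out, the last holds). Time passes only in rows, so rows that repeat a pose let the fingers close, or fill a call up. It gives the time, the measured TCP pose, the force, the opening and the grip force at its end, in the units of the state.
- bot.get_obs(): the state, without advancing time (a new reading comes with each control period).
- bot.read_camera(name): name is "scene" or "side" or "wrist"; returns the picture (420x560x3 uint8, red, green, blue); there is no depth.
- bot.camera_model(name): a dict with "camera_matrix" (3x3 intrinsics, pixels), "camera_from_world" (4x4, takes a point from world to camera coordinates). Camera axes: x right, y down, z forward; pixel columns grow to the right and rows downward; lengths in m; the calibration is good to about 2 mm. A picture is of the moment at which its call begins: read the wrist's pose just before it. camera_model takes no time and is no camera call; for the wrist camera it gives the pose at the moment of the call.
- bot.hand_in(): hands the job in; it is judged then, once.
The state is a dict: "t": time; "q": joint angles; "joint_vel": joint speeds; "joint_torque": joint torques, N m; "eef_pos": TCP position; "tool_rot": TCP orientation; "contact_force": force on the tool from outside, world axes, zero at the start; "torque": the same for the moment, N m; "gripper_width": opening from 0.0 (shut) to 1.0 (fully open); "grasp_force": force on a finger pad.
Only numpy, scipy, OpenCV 4.12 (cv2) and the standard library are available. Lean on these libraries where they do the work, as an engineer would, in place of code of your own. Each camera call takes 0.05 s, during which the arm holds its last target. There are 200 camera calls.

TASK

The tea tin with the red lid has been left out on the desk. Slide it across the desk, without lifting it or tipping it over, into the bay with the red plate until it is fully home against the back of the bay. Leave the blue tin, the cup and the jar where they are.

Things in the scene. Friction and masses are not known exactly. Their poses are not given: they have to be found in the camera images.
- tin_red: round aluminium tea tin with a red lid, 86 mm in diameter over the lid (body 84 mm), 60 mm high, about 0.3 kg, standing on the desk; too wide to grasp. Origin at the centre of its underside, z up
- bay_red: fixed black bay with a red plate (100 x 52 mm) on top at 74 mm height, 75 mm behind its origin; empty. Origin on the desk, centre of the bay's space; x axis points from the open mouth to the back, z up. Inside 100 mm wide; mouth at x = -48 mm, back wall's face at x = +45 mm. Side walls 45 mm high, 4 mm thick; back wall 70 mm high; no floor. Three bays, 108 mm apart, in any order
- bay_red_home (a point): point on the desk in the red bay where the centre of the red tin's underside lies when the tin touches the back wall midway between the side walls (2 mm beyond the bay's origin along its x axis); same axes as the bay
- bay_blue: the same bay with a blue plate; the blue tin stands in it. Origin and axes as for the red bay
- bay_green: the same bay with a green plate; empty, its tin is away: not to be used. Origin and axes as for the red bay
- tin_blue: the same tin with a blue lid, standing in the blue bay. Origin at the centre of its underside
- cup: white mug, 80 mm in diameter and 70 mm high, with a handle, standing loose on the desk. Origin at the centre of its underside
- jar: amber glass jar with a dark cap, 70 mm in diameter and 90 mm high, standing loose on the desk behind the bays. Origin at the centre of its underside
Mind the look-alikes: they are no part of the job. Leave any orange or purple look-alike of the bay_red alone. Leave any turquoise look-alike of the tin_red alone.

How it is judged:
At the end, for the whole second after the job is handed in: The red tin stands upright (within 0.1 rad) and at rest on the desk in the red bay, its centre within 12 mm of the home point against the back wall; the blue tin, cup and jar are within 20 mm of where they began (horizontal distance between tin_red and bay_red_home below 0.012 m and height (world z) of tin_red below 0.005 m and angle between tin_red's own z axis and vertical below 0.1 rad and linear speed of tin_red below 0.01 m/s and distance of each of tin_blue, cup, jar from where it was at the start of the episode below 0.02 m); the robot touches nothing.
It fails at once if the red tin is lifted more than 20 mm or tipped more than 0.4 rad (height (world z) of tin_red above 0.02 m or angle between tin_red's own z axis and vertical above 0.4 rad).
It fails at once if the blue tin, cup or jar is moved by more than 20 mm (distance of any of tin_blue, cup, jar from where it was at the start of the episode above 0.02 m).
It also fails if it takes over 54 s, if anything falls off the work surface, if the arm or the gripper's body presses on something with over 40 N, if the wrist force passes 120 N, or if a joint passes its speed limit or range.

## Working session

There is one attempt and no reset: what is moved stays moved. The work goes in short steps, Python scripts to look and compute and a tool call to move; the robot and the scene stay as the last step left them, time stands still between calls to the robot, and variables do not carry over. Pictures are saved under pics/ and viewed, at most 10 in all, crops included, and the job is handed in when it is done.

Besides the shell and the picture viewer there is one more tool, called after "Emit:" as name(argument=value, ...) on one line, values as JSON. send_rows: Moves the arm, as the interface text tells. Its arguments: {"type":"object","properties":{"slide":{"type":"array","items":{"type":"array","items":{"type":"number"}}},"roll":{"type":"array","items":{"type":"number"}},"claw":{"type":"array","items":{"type":"number"}},"force":{"type":"number"}},"required":["slide","roll","claw"]}

```bash
mkdir -p pics; python3 - <<'E'
from station import bot
import cv2,numpy as np
o=bot.get_obs();print(o['t'],o['eef_pos'],o['tool_rot'],bot.grip_depth)
for n in("scene","side"):
    cv2.imwrite(f'pics/{n}0.png',bot.read_camera(n)[:,:,::-1])
    m=bot.camera_model(n);print(n,np.round(m['camera_matrix'],1).tolist(),np.round(m['camera_from_world'],3).tolist())
E
```

```text
0.0 [6.74398454e-01 1.07363246e-05 2.30327300e-01] [-6.17213229e-04  7.07095989e-01  7.07116967e-01 -6.90157411e-04] 0.0187
scene [[405.4, 0.0, 283.5], [0.0, 405.4, 211.4], [0.0, 0.0, 1.0]] [[-0.892, 0.452, 0.006, 0.502], [0.327, 0.655, -0.681, -0.162], [-0.312, -0.605, -0.732, 1.151], [0.0, 0.0, 0.0, 1.0]]
side [[464.6, 0.0, 282.3], [0.0, 464.6, 212.3], [0.0, 0.0, 1.0]] [[-0.998, -0.055, 0.011, 0.581], [-0.042, 0.6, -0.799, 0.056], [0.037, -0.798, -0.601, 1.269], [0.0, 0.0, 0.0, 1.0]]
```

View pics/scene0.png

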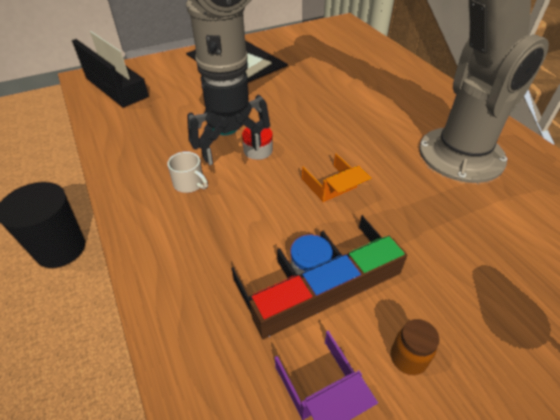

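View pics/side0.png

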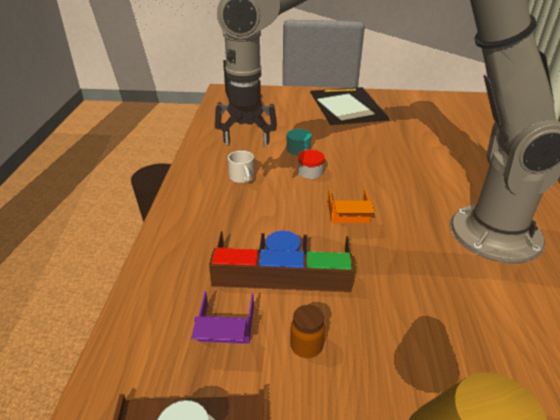

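The scene view shows the red lid at (258,135), the red plate at (282,297), blue tin at (312,252), cup at (186,172), jar at (415,345). The side view has the red lid at (312,158), the red plate at (236,257), and the cup at (241,166). Candidates for the tin are the red lid (side 312,158) and the turquoise look-alike (298,142). For the bay they are the red plate (236,257), orange (351,208) and purple (222,328). I choose the two red ones, and will measure them and check with a crop.

```bash
cat > h.py <<'E'
import cv2,numpy as np
from station import bot
def ray(m,uv,z):
    T=m['camera_from_world'];R=T[:3,:3];c=-R.T@T[:3,3]
    d=R.T@np.linalg.inv(m['camera_matrix'])@[*uv,1.];return c+d*(z-c[2])/d[2]
HSV={'red':[(0,190,110),(5,255,255)],'blue':[(100,150,70),(118,255,255)],'green':[(50,120,60),(75,255,255)],'orange':[(12,215,170),(20,255,255)],'purple':[(128,80,60),(155,255,255)],'turq':[(80,80,30),(98,255,255)],'white':[(0,0,150),(40,70,255)]}
def blobs(img,c,amin=60):
    h=cv2.cvtColor(img,cv2.COLOR_RGB2HSV);m=cv2.inRange(h,*HSV[c])
    if c=='red': m|=cv2.inRange(h,(174,190,110),(180,255,255))
    cs,_=cv2.findContours(m,cv2.RETR_EXTERNAL,cv2.CHAIN_APPROX_NONE)
    return [k for k in cs if cv2.contourArea(k)>amin]
def world(m,k,z): # contour projected to plane -> centroid, minAreaRect
    p=np.array([ray(m,q,z)[:2] for q in k[:,0,:].astype(float)],np.float32)
    M=cv2.moments(p.reshape(-1,1,2)*1000); c=np.array([M['m10'],M['m01']])/M['m00']
    return c,cv2.minAreaRect(p*1000)
E
python3 - <<'E'
from h import *
for n in("scene","side"):
    m=bot.camera_model(n);img=cv2.cvtColor(cv2.imread(f'pics/{n}0.png'),cv2.COLOR_BGR2RGB)
    for c,z in [('red',.074),('red',.06),('blue',.074),('blue',.06),('green',.074),('orange',.03),('purple',.07),('turq',.06),('white',.07)]:
        for k in blobs(img,c):
            w,r=world(m,k,z);x,y,ww,hh=cv2.boundingRect(k)
            if x+ww>555 or y+hh>415 : continue
            print(n,c,z,'px',x+ww//2,y+hh//2,'xy',w.round(0),'rect',np.round(r[0]),np.round(r[1]),round(r[2]))
    # jar top px rays
    for uv in ([(418,333)] if n=='scene' else [(309,318)]): print('jar',ray(m,uv,.09).round(3))
s=cv2.imread('pics/side0.png')[120:300,190:390]
cv2.imwrite('pics/crop.png',cv2.resize(s,None,fx=3.3,fy=3.3,interpolation=2))
E
```

```text
scene red 0.074 px 282 297 xy [680. 222.] rect [680. 222.] [102.  57.] 1
scene red 0.074 px 266 137 xy [ 498. -234.] rect [ 498. -231.] [75. 27.] 65
scene red 0.074 px 246 136 xy [ 543. -259.] rect [ 545. -259.] [67. 21.] 66
scene red 0.06 px 282 297 xy [677. 215.] rect [676. 214.] [104.  58.] 1
scene red 0.06 px 266 137 xy [ 490. -252.] rect [ 491. -249.] [76. 28.] 65
scene red 0.06 px 246 136 xy [ 536. -276.] rect [ 538. -277.] [68. 22.] 66
scene blue 0.074 px 326 265 xy [577. 188.] rect [573. 181.] [101. 133.] 1
scene blue 0.06 px 326 265 xy [571. 180.] rect [567. 173.] [103. 135.] 1
scene green 0.074 px 376 255 xy [465. 220.] rect [465. 219.] [100.  57.] 2
scene orange 0.03 px 346 178 xy [376. -27.] rect [369. -28.] [185. 109.] 44
scene white 0.07 px 187 172 xy [ 731. -198.] rect [ 731. -198.] [149.  79.] 82
scene white 0.07 px 259 152 xy [ 542. -179.] rect [ 541. -185.] [52. 35.] 56
scene white 0.07 px 462 158 xy [122.  77.] rect [115.  70.] [103. 204.] 26
scene white 0.07 px 258 64 xy [ 360. -615.] rect [ 350. -614.] [139.  71.] 67
scene white 0.07 px 539 17 xy [-856. -480.] re
[... 985 characters left out ...]
545. -400.] rect [ 549. -385.] [ 78. 149.] 0
side white 0.07 px 491 232 xy [ 83. 112.] rect [77. 97.] [117. 210.] 33
side white 0.07 px 309 173 xy [ 513. -163.] rect [ 513. -163.] [64. 48.] 85
side white 0.07 px 240 166 xy [ 723. -191.] rect [ 722. -186.] [ 75. 175.] 6
side white 0.07 px 345 107 xy [ 383. -645.] rect [ 382. -645.] [142. 195.] 26
side white 0.07 px 422 60 xy [   46. -1161.] rect [  -11. -1236.] [867. 562.] 83
side white 0.07 px 298 46 xy [  661. -1538.] rect [  648. -1464.] [1254.  347.] 76
side white 0.07 px 178 46 xy [ 1234. -1582.] rect [ 1270. -1477.] [ 586. 1590.] 11
side white 0.07 px 88 45 xy [ 1730. -1481.] rect [ 1708. -1455.] [ 185. 1672.] 27
jar [0.508 0.407 0.09 ]
```

View pics/crop.png

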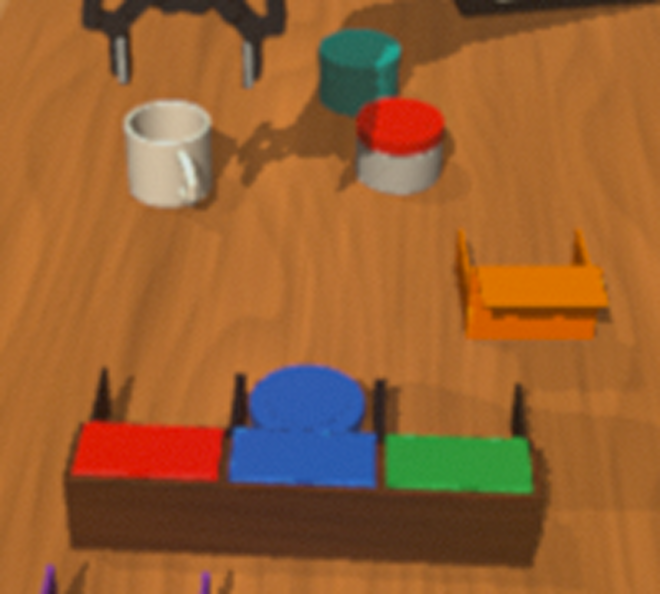

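The crop shows the red-lidded grey tin standing in front of the turquoise look-alike, and the red plate at the left end of the bay row. So the choice holds: tin ≈ (0.507,-0.272), bay origin ≈ (0.681,0.146), opening toward -y. First I move above the tin's far side and check with the wrist camera.

Emit:
send_rows(slide=[[-35,-20,0],[-70,-40,0],[-105,-60,0],[-140,-80,0],[-175,-100,0],[-210,-120,0],[-245,-140,0],[-280,-160,0]], roll=[4,8,12,16,20,24,29,29], claw=[0.6,0.6,0.6,0.6,0.6,0.6,0.6,0.6])

```text
t: 0.77
eef_pos: [0.5135, -0.2813, 0.2311]
tool_rot: [-0.0, 0.863, 0.506, -0.0]
contact_force: [-0.4, -0.6, 0.6]
gripper_width: 0.603
grasp_force: 0.0
```

```bash
python3 - <<'E'
from h import *
o=bot.get_obs();print(o['t'],o['eef_pos'],o['tool_rot'],o['gripper_width'])
ims={}
for n in("wrist","side","scene"):
    m=bot.camera_model(n);im=bot.read_camera(n);cv2.imwrite(f'pics/{n}1.png',im[:,:,::-1])
    for c,z in [('red',.06),('turq',.06),('turq',.07)]:
        for k in blobs(im,c):
            w,r=world(m,k,z);x,y,ww,hh=cv2.boundingRect(k)
            print(n,c,z,'px',x+ww//2,y+hh//2,'xy',w.round(0),'rect',np.round(r[0]),np.round(r[1]),round(r[2]))
E
```

```text
0.7667 [ 0.51352966 -0.2813013   0.23108927] [-2.17338605e-04  8.62753416e-01  5.05624845e-01 -1.12425926e-04] 0.6032191015667054
wrist red 0.06 px 266 183 xy [ 508. -276.] rect [ 508. -276.] [83. 83.] 61
wrist turq 0.06 px 359 263 xy [ 560. -406.] rect [ 559. -407.] [ 64. 105.] 18
wrist turq 0.07 px 359 263 xy [ 560. -399.] rect [ 559. -400.] [ 62. 102.] 18
side red 0.06 px 235 256 xy [683. 207.] rect [682. 206.] [ 59. 103.] 89
side red 0.06 px 311 158 xy [ 507. -265.] rect [ 507. -264.] [80. 99.] 4
side turq 0.06 px 299 141 xy [ 551. -381.] rect [ 548. -375.] [ 79. 168.] 3
side turq 0.07 px 299 141 xy [ 551. -362.] rect [ 547. -356.] [ 78. 166.] 3
scene red 0.06 px 282 297 xy [676. 215.] rect [676. 214.] [104.  58.] 0
scene red 0.06 px 257 136 xy [ 511. -266.] rect [ 512. -265.] [95. 80.] 64
scene turq 0.06 px 224 119 xy [ 562. -382.] rect [ 563. -379.] [152.  78.] 70
scene turq 0.07 px 224 119 xy [ 566. -367.] rect [ 567. -365.] [150.  77.] 70
```

View pics/wrist1.png

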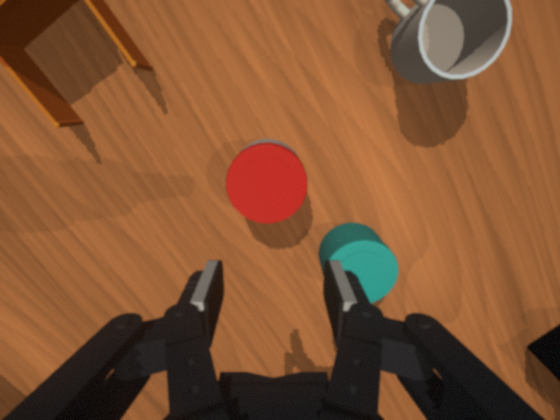

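The wrist view shows the red lid centred at (266,183), which gives (0.508,-0.276) and 83 mm across, as it should be. The turquoise cylinder's top is at (363,268), close to where the right finger comes down. I triangulate its top and the cup's rim before descending.

```bash
python3 - <<'E'
from h import *
w=bot.camera_model('wrist');s=bot.camera_model('side')
def tri(a,b):
    P=[m['camera_matrix']@m['camera_from_world'][:3] for m in(w,s)]
    X=cv2.triangulatePoints(*P,np.array(a,float).reshape(2,1),np.array(b,float).reshape(2,1));return (X[:3]/X[3]).ravel().round(3)
print('turq top',tri((363,268),(299,134)),'cup top',tri((466,35),(241,156)))
for z in (.06,.07,.08): print(z,[ray(w,p,z)[:2].round(3) for p in((363,268),(327,268),(398,268),(466,35))])
E
```

```text
turq top [ 0.55  -0.418  0.062] cup top [ 0.726 -0.245  0.068]
0.06 [array([ 0.554, -0.419]), array([ 0.518, -0.399]), array([ 0.589, -0.438]), array([ 0.731, -0.247])]
0.07 [array([ 0.554, -0.412]), array([ 0.52 , -0.393]), array([ 0.588, -0.431]), array([ 0.726, -0.246])]
0.08 [array([ 0.554, -0.406]), array([ 0.521, -0.387]), array([ 0.587, -0.424]), array([ 0.72 , -0.245])]
```

The turquoise tin is at (0.552,-0.418), which leaves the right finger about 37 mm clear. I go down behind the red tin.

Emit:
send_rows(slide=[[-32,-4,0],[-64,-7,0],[-64,-7,36],[-64,-7,76],[-64,-7,116],[-64,-7,156],[-64,-7,194],[-64,-7,221]], roll=[0,0,0,0,0,0,0,0], claw=[0.6,0.6,0.6,0.6,0.6,0.6,0.6,0.6])

```text
t: 1.58
eef_pos: [0.4773, -0.33, 0.0067]
tool_rot: [-0.002, 0.861, 0.509, -0.0]
contact_force: [0.1, -0.3, -0.3]
gripper_width: 0.6
grasp_force: 0.0
```

Emit:
send_rows(slide=[[2,0,0],[5,0,0],[8,0,0],[11,0,0],[14,0,0],[17,0,0],[20,0,0],[23,0,0]], roll=[0,0,0,0,0,0,0,0], claw=[0.6,0.6,0.6,0.6,0.6,0.6,0.6,0.6])

```text
t: 2.25
eef_pos: [0.4887, -0.3133, 0.0112]
tool_rot: [0.001, 0.862, 0.507, -0.0]
contact_force: [-3.2, -3.2, 2.5]
gripper_width: 0.603
grasp_force: 1.5
```

Emit:
send_rows(slide=[[4,0,0],[9,0,0],[16,0,0],[23,0,0],[30,0,0],[37,0,0],[44,0,0],[50,0,0]], roll=[0,0,0,0,0,0,0,0], claw=[0.6,0.6,0.6,0.6,0.6,0.6,0.6,0.6])

```text
t: 2.92
eef_pos: [0.5136, -0.2698, 0.0109]
tool_rot: [0.001, 0.862, 0.507, 0.0]
contact_force: [-2.8, -4.9, 5.6]
gripper_width: 0.6
grasp_force: 2.1
```

```bash
cat > look.py <<'E'
from h import *
import sys
o=bot.get_obs();e=o['eef_pos'];print(o['t'],e.round(4) if hasattr(e,'round') else e,o['tool_rot'],o['contact_force'])
for n in("side","scene"):
    m=bot.camera_model(n);im=bot.read_camera(n);cv2.imwrite(f'pics/{n}_{sys.argv[1]}.png',im[:,:,::-1])
    for k in blobs(im,'red'):
        w,r=world(m,k,.06);x,y,ww,hh=cv2.boundingRect(k)
        print(n,'px',x,y,ww,hh,'rect',np.round(r[0]),np.round(r[1]),round(r[2]))
E
python3 look.py a
```

```text
2.9167 [ 0.5136 -0.2698  0.0109] [9.56726782e-04 8.61987251e-01 5.06929052e-01 1.04351199e-05] [-2.75386573 -4.91664046  5.62666922]
side px 212 247 46 19 rect [682. 206.] [ 59. 102.] 89
side px 289 156 27 18 rect [ 533. -222.] [ 81. 101.] 2
scene px 252 276 60 43 rect [676. 214.] [104.  58.] 0
scene px 240 136 31 23 rect [ 536. -220.] [95. 79.] 67
```

Emit:
send_rows(slide=[[6,0,0],[14,0,0],[24,0,0],[34,0,0],[44,0,0],[54,-1,0],[64,-1,0],[74,-1,0]], roll=[0,0,0,0,0,0,0,0], claw=[0.6,0.6,0.6,0.6,0.6,0.6,0.6,0.6])

```text
t: 3.68
eef_pos: [0.5483, -0.203, 0.0104]
tool_rot: [-0.0, 0.862, 0.507, -0.0]
contact_force: [-2.1, -4.3, 4.8]
gripper_width: 0.6
grasp_force: 1.7
```

Emit:
send_rows(slide=[[10,0,0],[20,0,0],[30,0,0],[40,0,0],[50,-1,0],[60,-1,0],[70,-1,0],[80,-1,0]], roll=[0,0,0,0,0,0,0,0], claw=[0.6,0.6,0.6,0.6,0.6,0.6,0.6,0.6])

```text
t: 4.35
eef_pos: [0.5859, -0.1324, 0.0103]
tool_rot: [-0.0, 0.862, 0.507, -0.0]
contact_force: [-3.3, -4.5, 5.4]
gripper_width: 0.604
grasp_force: 1.8
```

Emit:
send_rows(slide=[[10,0,0],[20,0,0],[30,0,0],[40,0,0],[50,-1,0],[60,-1,0],[70,-2,0],[75,-2,0]], roll=[0,0,0,0,0,0,0,0], claw=[0.6,0.6,0.6,0.6,0.6,0.6,0.6,0.6])

```text
t: 5.02
eef_pos: [0.6208, -0.0645, 0.0102]
tool_rot: [-0.001, 0.861, 0.508, -0.0]
contact_force: [-1.2, -4.3, 4.0]
gripper_width: 0.601
grasp_force: 1.6
```

```bash
python3 look.py b
```

```text
5.0167 [ 0.6208 -0.0645  0.0102] [-5.04961373e-04  8.61267200e-01  5.08152079e-01 -1.43241429e-04] [-1.23805654 -4.2517418   4.02847355]
side px 212 247 46 19 rect [683. 206.] [103.  59.] 0
side px 247 191 30 22 rect [641. -19.] [80. 99.] 4
scene px 252 276 60 43 rect [676. 214.] [104.  58.] 0
scene px 231 196 36 30 rect [644. -17.] [90. 80.] 65
```

View pics/side_b.png

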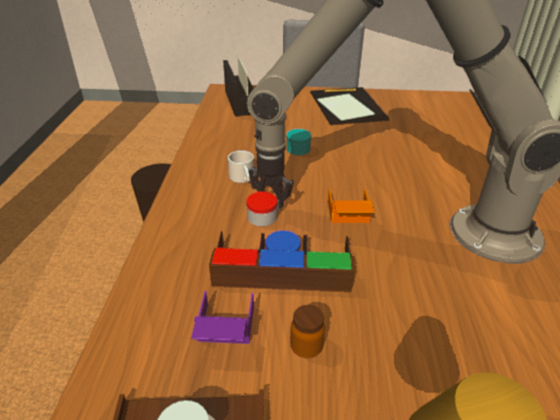

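The side view shows the tin upright in front of the red bay, lid at (262,201), or about (0.641,-0.030), on course. Next I bring it onto the bay's axis while turning the gripper back.

Emit:
send_rows(slide=[[9,1,0],[19,3,0],[28,5,0],[38,7,0],[48,9,0],[58,12,0],[68,15,0],[78,17,0]], roll=[-1,-3,-5,-7,-11,-15,-18,-21], claw=[0.6,0.6,0.6,0.6,0.6,0.6,0.6,0.6])

```text
t: 5.78
eef_pos: [0.6744, -0.0054, 0.0101]
tool_rot: [-0.0, 0.753, 0.658, 0.0]
contact_force: [-0.2, -3.2, 0.4]
gripper_width: 0.602
grasp_force: 0.5
```

```bash
python3 look.py c
```

```text
5.7833 [ 0.6744 -0.0054  0.0101] [-6.33938593e-05  7.53117945e-01  6.57885487e-01  2.09336962e-04] [-0.24276651 -3.17670671  0.42394623]
side px 212 247 46 19 rect [682. 206.] [ 59. 103.] 90
side px 230 204 32 24 rect [678.  47.] [97. 84.] 82
scene px 252 276 60 43 rect [676. 214.] [104.  58.] 0
scene px 225 220 39 34 rect [681.  48.] [91. 81.] 77
```

Emit:
send_rows(slide=[[5,0,0],[11,0,0],[18,0,0],[25,0,0],[32,0,0],[39,0,0],[46,0,0],[51,0,0]], roll=[-1,-2,-3,-4,-5,-6,-7,-8], claw=[0.6,0.6,0.6,0.6,0.6,0.6,0.6,0.6])

```text
t: 6.55
eef_pos: [0.6806, 0.0454, 0.0103]
tool_rot: [-0.0, 0.706, 0.708, 0.0]
contact_force: [0.6, -2.4, 0.2]
gripper_width: 0.602
grasp_force: 0.5
```

```bash
python3 look.py d; python3 -c "
import cv2,numpy as np
a=cv2.imread('pics/side_d.png')[170:310,180:380];b=cv2.imread('pics/scene_d.png')[190:350,200:420]
cv2.imwrite('pics/d.png',np.hstack([cv2.resize(a,(400,300)),cv2.resize(b,(400,300))]))"
```

```text
6.55 [0.6806 0.0454 0.0103] [-1.50092638e-04  7.06176692e-01  7.08035607e-01  1.89211279e-04] [ 0.6171909  -2.38048452  0.22490105]
side px 212 247 46 19 rect [683. 206.] [103.  59.] 0
side px 227 216 33 25 rect [677.  99.] [82. 97.] 5
scene px 252 276 60 43 rect [676. 214.] [104.  58.] 0
scene px 234 235 42 36 rect [681.  97.] [84. 89.] 12
```

View pics/d.png

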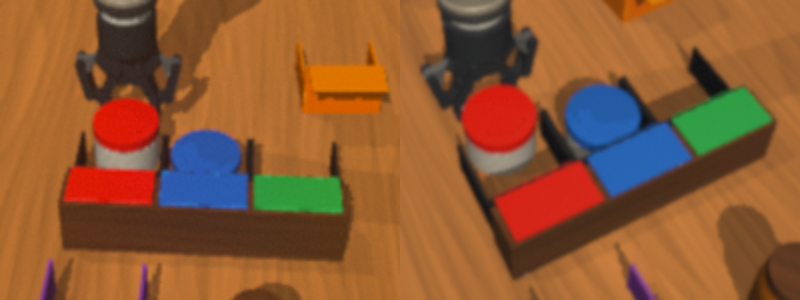

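Both views show the tin upright between the red bay's side walls, lid at about (128,125) and (500,118) in the mosaic, fingers clear. I push straight home, slowing down at the end.

Emit:
send_rows(slide=[[5,0,0],[12,0,0],[19,0,0],[26,0,0],[33,0,0],[40,0,0],[46,0,0],[50,0,0]], roll=[0,0,0,0,0,0,0,0], claw=[0.6,0.6,0.6,0.6,0.6,0.6,0.6,0.6])

```text
t: 7.32
eef_pos: [0.6805, 0.0955, 0.0103]
tool_rot: [-0.0, 0.707, 0.707, 0.0]
contact_force: [-0.3, -2.1, 1.0]
gripper_width: 0.6
grasp_force: 0.4
```

Emit:
send_rows(slide=[[1,0,0],[2,0,0],[3,0,0],[4,0,0],[5,0,0],[6,0,0],[7,0,0],[8,0,0]], roll=[0,0,0,0,0,0,0,0], claw=[0.6,0.6,0.6,0.6,0.6,0.6,0.6,0.6])

```text
t: 7.98
eef_pos: [0.6806, 0.1019, 0.0103]
tool_rot: [0.0, 0.707, 0.707, 0.0]
contact_force: [0.5, -2.4, 0.3]
gripper_width: 0.6
grasp_force: 0.4
```

Emit:
send_rows(slide=[[1,0,0],[1,0,0],[2,0,0],[2,0,0],[3,0,0],[3,0,0],[4,0,0],[4,0,0]], roll=[0,0,0,0,0,0,0,0], claw=[0.6,0.6,0.6,0.6,0.6,0.6,0.6,0.6])

```text
t: 8.65
eef_pos: [0.6806, 0.1035, 0.0103]
tool_rot: [0.001, 0.708, 0.707, -0.001]
contact_force: [0.5, -6.7, 0.6]
gripper_width: 0.603
grasp_force: 1.8
```

Emit:
send_rows(slide=[[0.5,0,0],[1,0,0],[1,0,0],[1.5,0,0],[2,0,0],[2,0,0],[2,0,0],[2,0,0]], roll=[0,0,0,0,0,0,0,0], claw=[0.6,0.6,0.6,0.6,0.6,0.6,0.6,0.6])

```text
t: 9.32
eef_pos: [0.6806, 0.1036, 0.0103]
tool_rot: [0.001, 0.708, 0.706, -0.002]
contact_force: [0.1, -11.1, 1.8]
gripper_width: 0.605
grasp_force: 2.4
```

```bash
python3 look.py e
```

```text
9.3167 [0.6806 0.1036 0.0103] [ 0.0013477   0.70809339  0.70611535 -0.00174634] [  0.1447856  -11.08166066   1.75576347]
side px 212 230 46 36 rect [683. 172.] [103. 128.] 1
scene px 244 254 68 65 rect [677. 176.] [104. 134.] 0
```

The tin has stopped against the back wall: the force climbs to 11 N with no further motion. I back straight out, raise the arm, and look.

Emit:
send_rows(slide=[[-8,0,0],[-20,0,0],[-40,0,0],[-60,0,0],[-80,0,-10],[-90,0,-45],[-90,0,-85],[-90,0,-125]], roll=[0,0,0,0,0,0,0,0], claw=[0.6,0.6,0.6,0.6,0.6,0.6,0.6,0.6])

```text
t: 10.08
eef_pos: [0.6798, 0.0168, 0.1361]
tool_rot: [-0.001, 0.708, 0.707, -0.0]
contact_force: [1.1, 1.1, -0.3]
gripper_width: 0.602
grasp_force: 0.0
```

Emit:
send_rows(slide=[[0,0,-30],[0,0,-60],[0,0,-80],[20,0,-90],[50,0,-90],[50,0,-90],[50,0,-90],[50,0,-90]], roll=[0,0,0,0,0,0,0,0], claw=[0.6,0.6,0.6,0.6,0.6,0.6,0.6,0.6])

```text
t: 10.75
eef_pos: [0.6802, 0.0681, 0.225]
tool_rot: [-0.0, 0.707, 0.707, -0.0]
contact_force: [-0.2, -0.7, -1.0]
gripper_width: 0.601
grasp_force: 0.0
```

```bash
python3 look.py f; python3 - <<'E'
from h import *
m=bot.camera_model('wrist');im=bot.read_camera('wrist');cv2.imwrite('pics/wrist_f.png',im[:,:,::-1])
for c in('red','blue','green'):
  for k in blobs(im,c):
    for z in (.06,.074):
        w,r=world(m,k,z);print(c,z,cv2.boundingRect(k),np.round(r[0]),np.round(r[1]),round(r[2]))
E
```

```text
10.75 [0.6802 0.0681 0.225 ] [-2.45454579e-04  7.06759401e-01  7.07453931e-01 -1.57455278e-04] [-0.22219012 -0.6588106  -1.01696945]
side px 212 230 46 36 rect [682. 172.] [104. 127.] 0
scene px 245 254 67 65 rect [677. 176.] [104. 135.] 1
red 0.06 (223, 52, 104, 98) [681. 149.] [86. 92.] 90
red 0.074 (223, 52, 104, 98) [681. 149.] [82. 88.] 90
red 0.06 (214, 0, 123, 47) [681. 214.] [ 35. 105.] 90
red 0.074 (214, 0, 123, 47) [681. 212.] [ 33. 100.] 90
blue 0.06 (116, 60, 92, 94) [575. 144.] [83. 86.] 64
blue 0.074 (116, 60, 92, 94) [580. 145.] [80. 82.] 64
blue 0.06 (98, 53, 105, 5) [570. 190.] [ 3. 93.] 90
blue 0.074 (98, 53, 105, 5) [575. 188.] [ 3. 89.] 90
blue 0.06 (81, 0, 126, 49) [568. 214.] [ 37. 105.] 90
blue 0.074 (81, 0, 126, 49) [573. 211.] [ 35. 100.] 90
green 0.06 (0, 54, 80, 5) [470. 189.] [ 3. 71.] 90
green 0.074 (0, 54, 80, 5) [480. 187.] [ 3. 68.] 90
green 0.06 (0, 0, 81, 50) [473. 213.] [37. 72.] 90
green 0.074 (0, 0, 81, 50) [482. 211.] [36. 69.] 90
```

View pics/wrist_f.png

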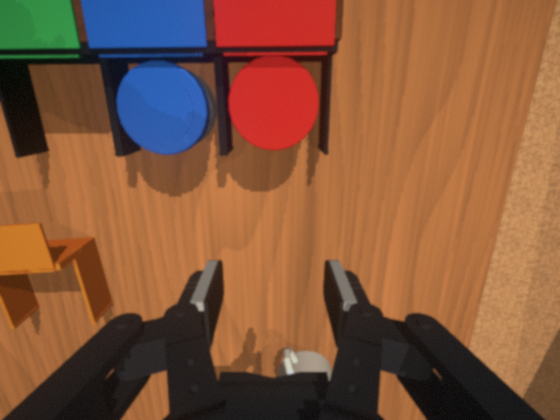

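View pics/scene_f.png

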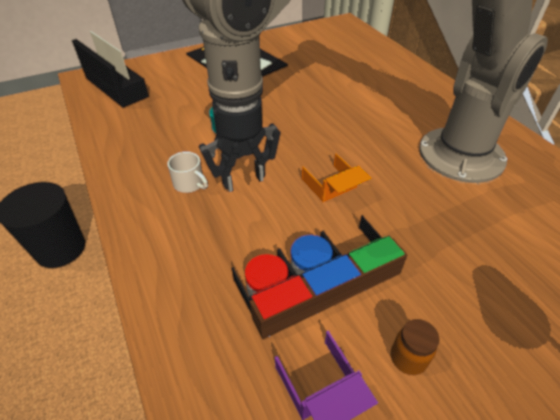

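The wrist view shows the red lid at (274,103), against the back wall midway between the side walls, at about (0.681,0.147). The scene view shows the cup (186,172), blue tin and jar unmoved. The gripper is clear, so I hand in.

```bash
python3 -c "
from station import bot
print(bot.hand_in())"
```

```text
the job is handed in; nothing more can be done
None
```

I slid the red tin into the red bay and pushed until it stopped against the back wall; the last pictures show it upright and centred between the side walls, with the blue tin, cup and jar unmoved, and I handed the job in at about 11 s (no verdict was returned).

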